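# Empty the tipping pot into the inspection tray

### The job

Put the grey catch tray flat on the table under the pouring side of the aluminium tipping pot, then tip the pot forward with its crank until all three steel cap nuts have dropped into the tray. Swing the pot back fully upright and leave the tray with the nuts standing under it; do not disturb the loupe, the vial or the stamp.

Things in the scene. Friction and masses are not known exactly. Their poses are not given: they have to be found in the camera images.
- stand: Grey steel stand, fixed. Origin on the table straight below the pot's axle, z up. Its foot (100 x 150 x 14 mm) lies from 30 to 130 mm along +x; two 8 mm arms at y = +-58 mm lean forward from it and carry the axle 125 mm above the table. The pot pours towards -x, away from the foot, where the table is open.
- pot_axis (a point): Middle of the pot's axle (along the stand's y), 125 mm above the table. Round aluminium pot, open on top: 98 mm across the rim, 72 mm at the bottom, 3 mm walls; upright, the rim is 42 mm above and the bottom 45 mm below the axle. Three nuts lie loose in it. Tipping, its rim sweeps down to 60 mm above the table.
- pot (a joint): Angle of the pot about its axle, rad: 0 = standing upright (against a stop), growing as the mouth tips over towards the stand's -x; 1.57 = mouth level, 2.4 = the far stop, mouth well down. A friction of about 0.2 N m holds it wherever it is left; some 3 N at the crank moves it.
- crank_grip (a point): Middle of the crank's grip, a round black rod (14 mm diameter, 84 mm long) parallel to the axle, 125 mm from the pot's middle on the stand's +y side; one piece with the pot. In the stand's axes it lies from the axle x = 80 sin(0.70 - q), z = 80 cos(0.70 - q) mm, q = joint value: at q = 0 the crank leans back from straight up. Free space all round; the rod can turn between the fingers.
- tray: Loose grey plastic catch tray, 150 (x) x 160 (y) x 36 mm high with 4 mm walls and floor, 0.3 kg. Origin in the middle of its underside. Its grip lug stands on its -x wall.
- tray_center (a point): Middle of the tray's inner floor, 4 mm above its underside.
- tray_lug (a point): Grip point of the tray's upright lug, 78 mm from the tray's middle along its -x, 52 mm above its underside. The lug is 10 mm thick (tray x) and 36 mm wide (tray y) and its top is 70 mm above the underside.
- drop_point (a point): Point on the table below the pot's pouring side, 55 mm from the stand's origin along its -x: roughly where the nuts come down. With the tray's middle here, the tray turned as the stand is and its lug facing away from the foot, 10 mm remain between tray and foot.
- nut0_mid (a point): Steel hexagonal cap nut with a domed top, 28 mm across its corners, 28 mm high, about 60 g; this is its centre. It starts in the pot with the two others.
- nut1_mid (a point): Steel hexagonal cap nut with a domed top, 28 mm across its corners, 28 mm high, about 60 g; this is its centre. It starts in the pot with the two others.
- nut2_mid (a point): Steel hexagonal cap nut with a domed top, 28 mm across its corners, 28 mm high, about 60 g; this is its centre. It starts in the pot with the two others.
- loupe_mid (a point): Bystander: black loupe, 38 mm across, 30 mm high, standing; its centre.
- vial_mid (a point): Bystander: small capped white sample vial, 26 mm across, 52 mm high, standing; its centre.
- stamp_mid (a point): Bystander: rubber stamp with wooden handle, 28 x 52 x 76 mm, standing; its centre.

How it is judged:
On the way, in this order (a step that is already met when the one before it is completed fails the run):
1. the tray stands flat under the pouring side while the pot is still upright (angle between tray's own z axis and vertical below 0.08 rad and height (world z) of tray below 0.008 m and horizontal distance between tray_center and drop_point below 0.06 m and value of joint pot below 0.3 rad), for 0.2 s.
2. the pot is tipped past level and all three nuts have dropped into the tray (x of nut0_mid in the frame of tray between -0.074 and 0.074 m and y of nut0_mid in the frame of tray between -0.079 and 0.079 m and z of nut0_mid in the frame of tray between 0 and 0.036 m and x of nut1_mid in the frame of tray between -0.074 and 0.074 m and y of nut1_mid in the frame of tray between -0.079 and 0.079 m and z of nut1_mid in the frame of tray between 0 and 0.036 m and x of nut2_mid in the frame of tray between -0.074 and 0.074 m and y of nut2_mid in the frame of tray between -0.079 and 0.079 m and z of nut2_mid in the frame of tray between 0 and 0.036 m and angle between tray's own z axis and vertical below 0.08 rad and height (world z) of tray below 0.008 m and value of joint pot above 1.5 rad), for 0.2 s.
At the end, for the whole second after the job is handed in: The pot stands upright (joint below 0.12 rad) and still; all three nuts lie inside the tray, below its rim; the tray stands flat on the table and at rest, its middle within 60 mm of the drop point (x of nut0_mid in the frame of tray between -0.074 and 0.074 m and y of nut0_mid in the frame of tray between -0.079 and 0.079 m and z of nut0_mid in the frame of tray between 0 and 0.036 m and x of nut1_mid in the frame of tray between -0.074 and 0.074 m and y of nut1_mid in the frame of tray between -0.079 and 0.079 m and z of nut1_mid in the frame of tray between 0 and 0.036 m and x of nut2_mid in the frame of tray between -0.074 and 0.074 m and y of nut2_mid in the frame of tray between -0.079 and 0.079 m and z of nut2_mid in the frame of tray between 0 and 0.036 m and angle between tray's own z axis and vertical below 0.08 rad and height (world z) of tray below 0.008 m and horizontal distance between tray_center and drop_point below 0.06 m and value of joint pot below 0.12 rad and velocity of joint pot below 0.05 rad/s and linear speed of tray below 0.02 m/s); the robot touches nothing.
It fails at once if the loupe is shifted by more than 25 mm or knocked over (distance of loupe_mid from where it was at the start of the episode above 0.025 m or angle between loupe_mid's own z axis and vertical above 0.5 rad).
It fails at once if the vial is shifted by more than 25 mm or knocked over (distance of vial_mid from where it was at the start of the episode above 0.025 m or angle between vial_mid's own z axis and vertical above 0.5 rad).
It fails at once if the rubber stamp is shifted by more than 25 mm or knocked over (distance of stamp_mid from where it was at the start of the episode above 0.025 m or angle between stamp_mid's own z axis and vertical above 0.5 rad).
It also fails if it takes over 64 s, if anything falls off the work surface, if the arm or the gripper's body presses on something with over 40 N, if the wrist force passes 120 N, or if a joint passes its speed limit or range.

### The arm

A 6-joint arm with a two-finger parallel gripper is mounted at the origin on a cart in front of the work surface, level with it; the furniture and walls round the work are solid. World frame = base frame: x ahead of the robot, y to its left, z up, the work surface at z = 0. Lengths are in m, angles in rad, forces in N, time in s.
With the tool pointing down it reaches from about 0.375 to 0.9 m from the base axis. Payload 3.1 kg.
Tool frame: the origin (TCP) lies on the centre line of the jaws, within the pads' length; the fingertips stand 8 mm ahead of it and the grasp point (between the pads) lies 11 mm behind it (robot.tip_extent is the distance from the TCP to the fingertips, in m); y points along the fingers, z is the direction in which the jaws open and shut, and the axes are right-handed (so a half turn about y gives the same grasp; the last joint's range is limited). The gripper opens to 87 mm and grips with 3 to 60 N. Pads are 19 mm wide; open, the fingers measure 117 mm over their backs; the gripper's body (75 mm by 190 mm) begins 51 mm behind the grasp point.
Start: joints at [0.997, 0.527, 1.433, -0, 1.181, -0.178], TCP at [0.241, 0.577, 0.231] pointing down, gripper open.
Joint ranges: [-3.08, 3.08], [-0.75, 2.2], [0.22, 2.44], [-1.43, 4.57], [0, 2.65], [-2.85, 2.85]. Speed limits (rad/s): [2.79, 2.79, 3.14, 3.14, 3.14, 3.14].

### API

Orientations are given as a unit quaternion [x, y, z, w].
In Python, from rig import robot gives the robot as it stands.
- The arm moves only by the shell command python3 -m crank 'ROWS' [FORCE]. ROWS is JSON, a list that holds one entry, the list of rows, each a list of 7 numbers: the turn, a rotation vector about the tool's x, y, z in degrees, then the shift along the tool's x, y, z in m, then the opening in per cent of the stroke, from 0 (shut) to 100 (fully open). In form: [[[ax, ay, az, dx, dy, dz, gripper], ...]]. A call has exactly 5 rows; each row shifts and turns the commanded pose from where the row before left it, along the tool's axes as they then stand; what a row does not reach is not made up. A row lasts 1/8 s, in which the tool goes at most 62.5 mm and 10.7 degrees, less where a joint would pass 70% of its speed; a pose out of reach is approached as far as the arm can. A call with a gripper value outside its range is refused whole. The fingers move at their own pace and stop on an object; FORCE is the grip in N (left out, the last holds). Time passes only in rows, so rows that do not move let the fingers close, or fill a call up. It gives the time, the measured TCP pose, the force and the opening at its end, in the units of the state.
- robot.get_obs(): the state, without advancing time (a new reading comes with each control period).
- robot.camera(name): name is "side" or "top" or "wrist"; returns a dict with "img" (480x640x3 uint8, red, green, blue), "K" (3x3 intrinsics, pixels), "R" (3x3) and "t" (3): a world point X has camera coordinates R X + t; the wrist camera has in their place "T_tool_cam" (4x4, takes a point from camera to tool coordinates, whose origin is the TCP and whose axes are the tool frame's). Camera axes: x right, y down, z forward; pixel columns grow to the right and rows downward; lengths in m; the calibration is good to about 2 mm. A picture is of the moment at which its call begins: read the wrist's pose just before it. There is no depth.
- robot.hand_in(): hands the job in, once; it reports no verdict.
Trained networks look in a picture, given as the dict that the camera call returned (one of the last four; its "shot" number tells which), for a name from the list of things; names that differ only in an ending like _2 or _b are one class to them, and where a whole thing is asked for, a point or a joint stands for the part that bears it (a point fixed in the world has none). Each returns a list of dicts, best first, with "conf" (0 to 1); they miss things now and then, are a little off and sometimes report something else, mostly with a low value. They report only what shows in the picture. A call takes as long as a camera call.
- robot.spot_in(picture, thing): "at" ([row, column] in pixels, amid what is visible of it).
The state is a dict: "time": time; "q": joint angles; "joint_velocities": joint speeds; "joint_torque": joint torques, N m; "position": TCP position; "tool_rot": TCP orientation; "ft_force": force on the tool from outside, world axes, zero at the start; "moment": the same for the moment, N m; "grip_width": finger opening in m.
Only numpy, scipy, OpenCV 4.12 (cv2) and the standard library are available. Lean on these libraries where they do the work, as an engineer would, in place of code of your own. Each camera call takes 0.05 s, during which the arm holds its last target.

## Working session

There is one attempt and no reset: what is moved stays moved. The work goes in short steps, Python scripts to look and compute and a shell command to move; the robot and the scene stay as the last step left them, time stands still between calls to the robot, and variables do not carry over. Pictures are saved under pics/ and viewed, and the job is handed in when it is done.

```bash
ls; mkdir -p pics; python3 - <<'E'
from rig import robot
import cv2
print(robot.get_obs())
for n in ["side","top","wrist"]:
    c=robot.camera(n)
    cv2.imwrite(f"pics/{n}0.png",c["img"][:,:,::-1])
    print(n,{k:(v.tolist() if hasattr(v,'tolist') else v) for k,v in c.items() if k!="img"})
    for th in ["tray","tray_lug","tray_center","pot","pot_axis","crank_grip","stand","nut0_mid","loupe_mid","vial_mid","stamp_mid"]:
        try: r=robot.spot_in(c,th); print(th,r[:3])
        except Exception as e: print(th,e)
print(robot.get_obs()["time"])
E
```

```text
pics
{'time': 0.0, 'q': array([ 9.96499105e-01,  5.28445264e-01,  1.43389309e+00,  6.15353116e-06,
        1.18143617e+00, -1.78500775e-01]), 'joint_velocities': array([-0.00120545, -0.00164976, -0.00017854, -0.00196279, -0.00096137,
       -0.00212008]), 'joint_torque': array([ 2.03412594e-03, -4.40035772e+01, -1.76601523e+01,  6.35379413e-02,
        5.81884885e-02, -1.37436159e-04]), 'position': array([0.24053751, 0.57607685, 0.22958742]), 'tool_rot': array([ 0.69402154, -0.13930972,  0.13873887, -0.69258821]), 'ft_force': array([-0.52952022,  0.54545399,  0.25479517]), 'moment': array([0.03330726, 0.01646004, 0.03915157]), 'grip_width': 0.08700634504733991}
side {'K': [[495.94994418734694, 0.0, 320.1241957701492], [0.0, 495.94994418734694, 240.31754488758472], [0.0, 0.0, 1.0]], 'R': [[0.8034324756392203, -0.5953364675305568, -0.008411154288894334], [-0.2504534435049592, -0.3251140359455165, -0.911906758538243], [0.5401567640275754, 0.7347621071200224, -0.4103112431018711]], 't': [-0.4759118436491324, 0.25921779383742083, 1.0558670691524046], 'shot': 1}
tray [{'at': [310.7, 325.2]
[... 1413 characters left out ...]
 [303.6, 430.2], 'conf': 0.83}]
vial_mid [{'at': [270.0, 438.3], 'conf': 0.52}]
stamp_mid [{'at': [306.7, 466.1], 'conf': 0.79}]
wrist {'K': [[365.0156594403307, 0.0, 310.5521828577728], [0.0, 365.0156594403307, 242.63269411145455], [0.0, 0.0, 1.0]], 'T_tool_cam': [[0.0018052016120640299, 0.9679821230641433, 0.25101265042896104, -0.06960275916819364], [0.0015192871434624405, -0.2510154245399739, 0.9679818946703448, -0.15471309674078398], [0.9999972165029832, -0.0013660421840645087, -0.0019237762437051967, -6.210270483286706e-05], [0.0, 0.0, 0.0, 1.0]], 'shot': 3}
tray []
tray_lug []
tray_center []
pot []
pot_axis []
crank_grip []
stand []
nut0_mid []
loupe_mid []
vial_mid []
stamp_mid []
1.8
```

View pics/side0.png

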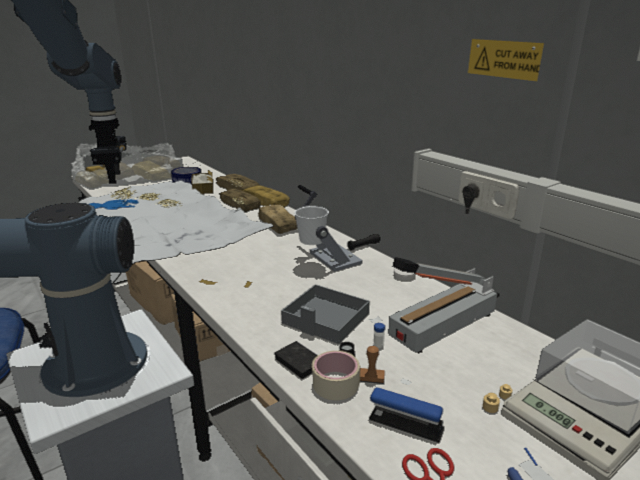

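View pics/top0.png

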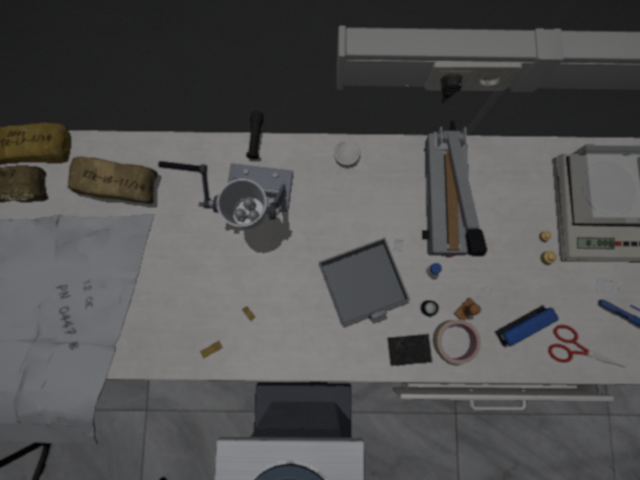

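```bash
python3 - <<'E'
import cv2
t=cv2.imread("pics/top0.png"); 
cv2.imwrite("pics/top0a.png",cv2.resize(t[100:280,140:340],None,fx=4,fy=4,interpolation=cv2.INTER_CUBIC)[:600])
cv2.imwrite("pics/top0b.png",cv2.resize(t[220:340,300:460],None,fx=5,fy=5,interpolation=cv2.INTER_CUBIC))
s=cv2.imread("pics/side0.png")
cv2.imwrite("pics/side0a.png",cv2.resize(s[170:370,260:400],None,fx=3,fy=3,interpolation=cv2.INTER_CUBIC))
E
```

```text
(no output)
```

View pics/top0a.png

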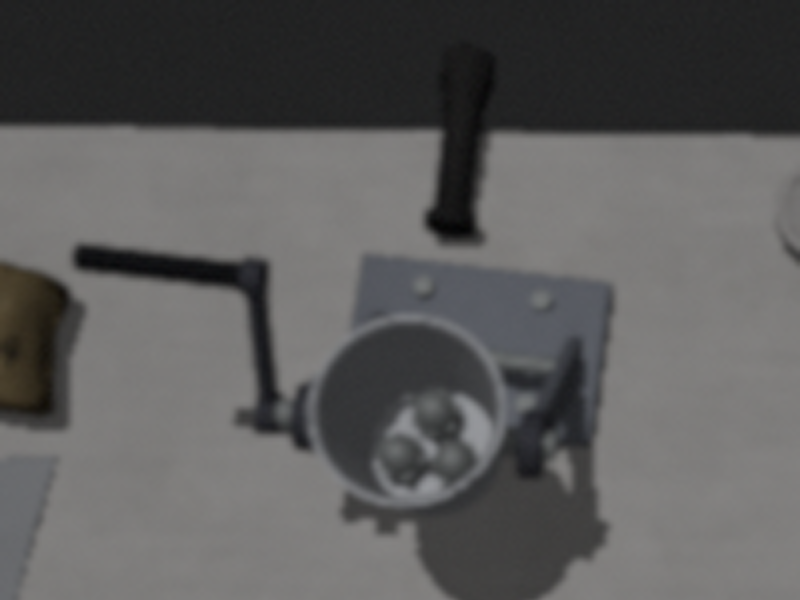

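View pics/top0b.png

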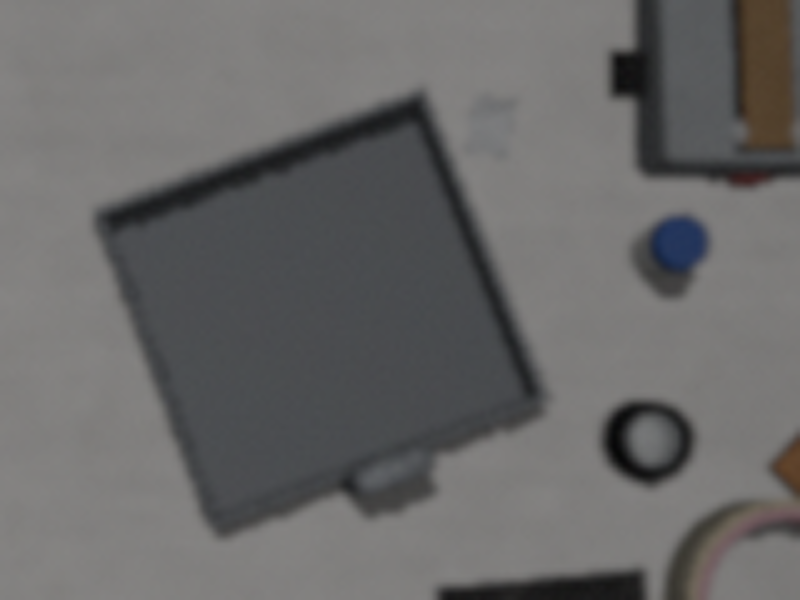

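View pics/side0a.png

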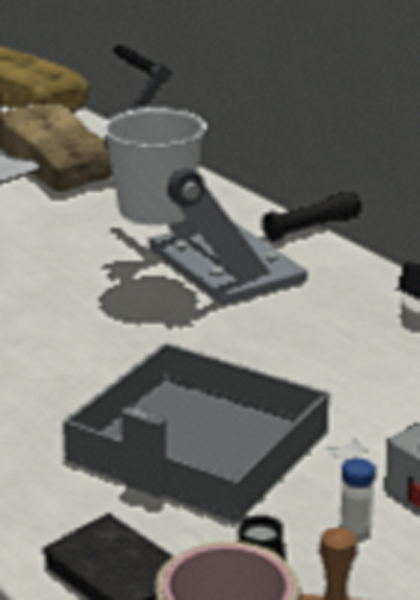

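```bash
cat > h.py <<'E'
import numpy as np, json
from scipy.optimize import least_squares
from scipy.spatial.transform import Rotation as Ro
TOP=dict(K=np.array([[435.321,0,325.1898],[0,435.321,243.3782],[0,0,1]]),R=np.array([[0.011617915420398984, -0.9999102372006091, 0.006673948059886889], [-0.9856124032665605, -0.01257680247000489, -0.16855270560493987], [0.16862151276868415, -0.004619694908983734, -0.9856700481654848]]),t=np.array([-0.07620092167290989, 0.5728473944046627, 0.9143086844355068]))
SIDE=dict(K=np.array([[495.94994, 0.0, 320.124196], [0.0, 495.949944, 240.317545], [0.0, 0.0, 1.0]]),R=np.array([[0.8034324756392203, -0.5953364675305568, -0.008411154288894334], [-0.2504534435049592, -0.3251140359455165, -0.911906758538243], [0.5401567640275754, 0.7347621071200224, -0.4103112431018711]]),t=np.array([-0.4759118436491324, 0.25921779383742083, 1.0558670691524046]))
def proj(c,X):
    p=c["K"]@(c["R"]@np.asarray(X)+c["t"]); return p[:2]/p[2]
def ray(c,u,z):
    d=c["R"].T@np.linalg.solve(c["K"],[u[0],u[1],1.]); o=-c["R"].T@c["t"]
    return o+d*(z-o[2])/d[2]
def fit(obs,x0):
    # obs: (cam, (u,v), local xyz)
    def w(p,L):
        c,s=np.cos(p[2]),np.sin(p[2]); return np.array([p[0]+c*L[0]-s*L[1],p[1]+s*L[0]+c*L[1],L[2]])
    f=lambda p: np.concatenate([proj(c,w(p,L))-u for c,u,L in obs])
    r=least_squares(f,x0,loss="soft_l1"); return r.x, f(r.x).reshape(-1,2)
E
cat > fit0.py <<'E'
from h import *
np.set_printoptions(precision=4,suppress=True)
A=lambda x,y:(140+x/4,100+y/4)
B=lambda x,y:(300+x/5,220+y/5)
S=lambda x,y:(260+x/3,170+y/3)
cr=(80e-3*np.sin(.7),0.125+.08*np.cos(.7))
st=[(TOP,A(362,255),(.13,.075,.014)),(TOP,A(612,285),(.13,-.075,.014)),(TOP,A(78,256),(cr[0],.167,cr[1])),(TOP,A(250,272),(cr[0],.083,cr[1])),(TOP,A(410,412),(0,0,.167)),
(SIDE,S(118,50),(cr[0],.167,cr[1])),(SIDE,S(165,75),(cr[0],.083,cr[1])),(SIDE,S(157,127),(0,0,.167)),(SIDE,S(308,272),(.13,-.075,.014)),(SIDE,S(222,302),(.03,-.075,.014))]
ps,r=fit(st,[.6,.2,0]); print("stand",ps); print(r)
pr=[(TOP,B(420,92),(.075,-.08,.036)),(TOP,B(98,213),(.075,.08,.036)),(TOP,B(215,520),(-.075,.08,.036)),(TOP,B(545,400),(-.075,-.08,.036)),(TOP,B(395,468),(-.078,0,.07)),
(SIDE,S(168,346),(.075,.08,.036)),(SIDE,S(328,398),(.075,-.08,.036)),(SIDE,S(235,487),(-.075,-.08,.036)),(SIDE,S(65,427),(-.075,.08,.036)),(SIDE,S(145,413),(-.078,0,.07))]
pt,r=fit(pr,[.5,-.05,-.3]); print("tray",pt); print(r)
E
python3 fit0.py
python3 - <<'E'
from h import *
for n,u,z in [("loupe",(430.2,303.6),.015),("vial",(435,271),.052),("stamp",(467,307),.04)]: print(n,ray(TOP,u,z))
from rig import robot
o=robot.get_obs(); print(Ro.from_quat(o["tool_rot"]).as_matrix(), o["position"])
E
```

```text
stand [ 0.6325  0.0951 -0.1143]
[[ 0.8615 -0.9442]
 [ 1.2091 -0.6813]
 [ 0.4616  0.142 ]
 [ 0.0578  1.4182]
 [-0.1239 -0.2564]
 [ 0.0215 -0.7113]
 [-2.5082 -1.5916]
 [-1.3426 -1.2293]
 [ 0.0903 -1.3548]
 [-0.216  -3.3299]]
tray [ 0.493  -0.1581  0.3646]
[[ 2.05   -1.1364]
 [-0.3325 -0.9886]
 [-0.0123  1.9421]
 [ 2.1477  0.3051]
 [ 0.7817  0.6332]
 [-0.893  -2.3262]
 [ 0.7432 -2.7994]
 [ 0.3961 -2.4191]
 [-1.1835 -2.9553]
 [-0.7531 -0.5237]]
loupe [ 0.44555487 -0.30640396  0.015     ]
vial [ 0.51502647 -0.30987217  0.052     ]
stamp [ 0.43827582 -0.38052507  0.04      ]
[[ 9.22679580e-01 -2.79029838e-05  3.85567623e-01]
 [-3.85567623e-01  7.42227410e-06  9.22679580e-01]
 [-2.86073020e-05 -1.00000000e+00 -3.91010641e-06]] [0.24092313 0.57666433 0.23055566]
```

```bash
cat > go.py <<'E'
import sys
from h import *
from rig import robot
# usage: go.py x y z  [yaw of tool z, deg]  -> remaining shift in tool axes
o=robot.get_obs(); M=Ro.from_quat(o["tool_rot"]).as_matrix()
np.set_printoptions(precision=4,suppress=True)
tgt=np.array([float(v) for v in sys.argv[1:4]])
print("t",round(o["time"],2),"pos",o["position"],"F",o["ft_force"],"w",round(o["grip_width"],4))
print("toolz yaw",np.degrees(np.arctan2(M[1,2],M[0,2])),"tooly",M[:,1],"q",o["q"])
print("shift tool",M.T@(tgt-o["position"]))
if len(sys.argv)>4:
    th=np.radians(float(sys.argv[4])); D=np.array([[np.sin(th),0,np.cos(th)],[-np.cos(th),0,np.sin(th)],[0,-1,0]])
    print("turn tool deg",np.degrees(Ro.from_matrix(M.T@D).as_rotvec()), "shift after turn",D.T@(tgt-o["position"]))
E
python3 -m crank '[[[0,-8.7,0,0,0,0,100],[0,-8.7,0,0,0,0,100],[0,-8.7,0,0,0,0,100],[0,-8.7,0,0,0,0,100],[0,-8.7,0,0,0,0,100]]]' 40
python3 go.py 0.45 0.15 0.2 110.9; python3 go.py .42 -.186 .15 110.9
```

```text
time: 2.42
position: [0.2409, 0.5767, 0.2306]
tool_rot: [-0.695, -0.129, 0.13, 0.695]
ft_force: [-0.2, 0.2, 0.9]
grip_width: 0.0869
t 2.42 pos [0.2409 0.5767 0.2306] F [-0.246   0.1656  0.8762] w 0.0869
toolz yaw 111.10676766116892 tooly [-0.  0. -1.] q [ 0.9965  0.5275  1.4327  0.      1.1814 -0.9427]
shift tool [ 0.0414  0.0305 -0.4733]
turn tool deg [-0.0011  0.2068 -0.0011] shift after turn [ 0.0431  0.0306 -0.4732]
t 2.42 pos [0.2409 0.5767 0.2306] F [-0.246   0.1656  0.8762] w 0.0869
toolz yaw 111.10676766116892 tooly [-0.  0. -1.] q [ 0.9965  0.5275  1.4327  0.      1.1814 -0.9427]
shift tool [-0.1076  0.0805 -0.776 ]
turn tool deg [-0.0011  0.2068 -0.0011] shift after turn [-0.1048  0.0806 -0.7764]
```

```bash

python3 -m crank '[[[0,0,0,0.004,0,-0.05,100],[0,0,0,0.004,0,-0.05,100],[0,0,0,0.004,0,-0.05,100],[0,0,0,0.004,0,-0.05,100],[0,0,0,0.004,0,-0.05,100]]]'
python3 -m crank '[[[0,0,0,0.004,0,-0.05,100],[0,0,0,0.004,0,-0.05,100],[0,0,0,0.004,0,-0.05,100],[0,0,0,0.004,0,-0.05,100],[0,0,0,0.004,0,-0.05,100]]]'
python3 go.py .42 -.186 .13 110.9
```

```text
time: 3.05
position: [0.3492, 0.3488, 0.2308]
tool_rot: [-0.695, -0.128, 0.128, 0.696]
ft_force: [0.7, 0.1, -0.2]
grip_width: 0.0872
time: 3.68
position: [0.4568, 0.122, 0.2309]
tool_rot: [0.695, 0.128, -0.127, -0.695]
ft_force: [0.6, 0.0, 0.6]
grip_width: 0.0871
t 3.67 pos [0.4568 0.122  0.2309] F [0.6167 0.0387 0.5959] w 0.0871
toolz yaw 110.81759737274015 tooly [ 0.001   0.0002 -1.    ] q [ 0.024   0.323   1.8031  0.0002  1.0144 -1.9102]
shift tool [-0.144   0.1008 -0.2748]
turn tool deg [ 0.0125 -0.0824  0.0577] shift after turn [-0.1443  0.1009 -0.2746]
```

```bash

python3 -m crank '[[[0,0,0,-0.029,0.01,-0.055,100],[0,0,0,-0.029,0.01,-0.055,100],[0,0,0,-0.029,0.02,-0.055,100],[0,0,0,-0.029,0.03,-0.055,100],[0,0,0,-0.028,0.03,-0.055,100]]]'
python3 - <<'E'
from rig import robot
from h import *
import cv2
o=robot.get_obs(); c=robot.camera("wrist"); cv2.imwrite("pics/w1.png",c["img"][:,:,::-1])
print(robot.spot_in(c,"tray_lug")[:2]); print(robot.spot_in(c,"loupe_mid")[:2])
M=Ro.from_quat(o["tool_rot"]).as_matrix(); T=np.eye(4); T[:3,:3]=M; T[:3,3]=o["position"]
W=T@c["T_tool_cam"]; cam=dict(K=c["K"],R=W[:3,:3].T,t=-W[:3,:3].T@W[:3,3])
import pickle; pickle.dump(cam,open("w1.pkl","wb"))
p=(.493,-.1581,.3646); cc,ss=np.cos(p[2]),np.sin(p[2])
for L in [(-.078,0,.07),(-.083,.018,.07),(-.083,-.018,.07),(-.075,-.08,.036),(-.075,.08,.036)]:
    print(L,proj(cam,(p[0]+cc*L[0]-ss*L[1],p[1]+ss*L[0]+cc*L[1],L[2])))
E
python3 go.py .42 -.186 .047 110.9
```

```text
time: 4.3
position: [0.4211, -0.172, 0.1368]
tool_rot: [0.696, 0.128, -0.127, -0.695]
ft_force: [0.5, -0.2, 0.4]
grip_width: 0.087
[{'at': [282.6, 292.6], 'conf': 0.87}]
[{'at': [195.6, 136.7], 'conf': 0.98}]
(-0.078, 0, 0.07) [290.04981953 252.19779746]
(-0.083, 0.018, 0.07) [318.58805393 244.46291098]
(-0.083, -0.018, 0.07) [261.24525274 244.61969516]
(-0.075, -0.08, 0.036) [182.25841778 243.4662031 ]
(-0.075, 0.08, 0.036) [403.41566071 242.85950111]
t 4.45 pos [ 0.4206 -0.1724  0.1361] F [ 0.219   0.5133 -0.333 ] w 0.0873
toolz yaw 110.50087004440505 tooly [-0.0011  0.0008 -1.    ] q [-0.6357  0.4629  1.9421 -0.0001  0.738  -2.5642]
shift tool [-0.0052  0.0891 -0.0127]
turn tool deg [-0.0649 -0.3991 -0.0446] shift after turn [-0.0054  0.0891 -0.0125]
```

View pics/w1.png

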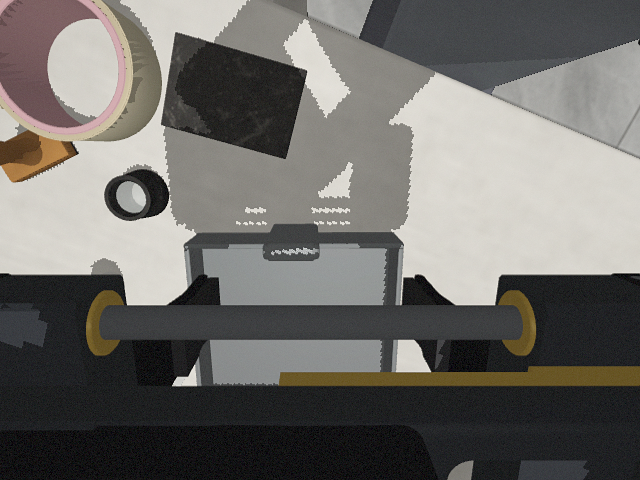

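```bash

python3 -m crank '[[[0,0,0,-0.003,0.02,-0.011,100],[0,0,0,0,0.03,0,100],[0,0,0,0,0.025,0,100],[0,0,0,0,0.014,0,100],[0,0,0,0,0,0,70]]]' 40
python3 -m crank '[[[0,0,0,0,0,0,20],[0,0,0,0,0,0,20],[0,0,0,0,0,0,20],[0,0,0,0,0,0,20],[0,0,0,0,0,0,20]]]' 40
python3 go.py .4934 .111 .047 83.45
```

```text
time: 5.08
position: [0.422, -0.1802, 0.0478]
tool_rot: [-0.695, -0.128, 0.129, 0.696]
ft_force: [0.2, 0.1, -0.1]
grip_width: 0.0824
time: 5.7
position: [0.4225, -0.1816, 0.0483]
tool_rot: [0.696, 0.128, -0.127, -0.695]
ft_force: [-0.1, -0.7, 3.9]
grip_width: 0.0358
t 5.7 pos [ 0.4225 -0.1816  0.0483] F [-0.0537 -0.6849  3.8702] w 0.0358
toolz yaw 110.81949574059628 tooly [ 0.0011 -0.001  -1.    ] q [-0.6497  0.647   1.9852 -0.0003  0.508  -2.5836]
shift tool [0.1703 0.0011 0.2483]
turn tool deg [ 0.0651 27.3695  0.0541] shift after turn [0.0371 0.0013 0.2988]
```

```bash

python3 -m crank '[[[0,6.9,0,0,0,0,20],[0,6.9,0,0,0,0,20],[0,6.9,0,0,0,0,20],[0,6.7,0,0,0,0,20],[0,0,0,0.004,0,0.025,20]]]' 40
python3 -m crank '[[[0,0,0,0.004,0,0.035,20],[0,0,0,0.005,0,0.035,20],[0,0,0,0.004,0,0.035,20],[0,0,0,0.005,0,0.035,20],[0,0,0,0.004,0,0.035,20]]]' 40
python3 go.py .4934 .111 .047 83.45
python3 - <<'E'
from rig import robot
import cv2
c=robot.camera("top"); cv2.imwrite("pics/t2.png",c["img"][:,:,::-1])
E
```

```text
time: 6.32
position: [0.4299, -0.1585, 0.0483]
tool_rot: [0.706, -0.041, 0.043, -0.705]
ft_force: [-0.7, -2.2, 1.4]
grip_width: 0.0357
time: 6.95
position: [0.4714, 0.0152, 0.0483]
tool_rot: [0.706, -0.04, 0.041, -0.706]
ft_force: [0.2, -2.1, 1.5]
grip_width: 0.0358
t 6.95 pos [0.4714 0.0152 0.0483] F [ 0.1961 -2.0833  1.4847] w 0.0358
toolz yaw 83.3963189562725 tooly [ 0.0008 -0.0006 -1.    ] q [-0.2051  0.6533  1.9553 -0.0009  0.5321 -1.6599]
shift tool [0.0108 0.0013 0.0977]
turn tool deg [ 0.03   -0.0537  0.0513] shift after turn [0.0109 0.0013 0.0977]
```

View pics/t2.png

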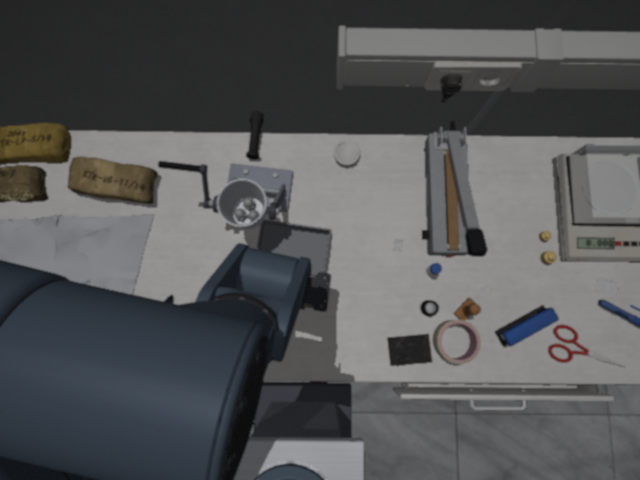

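```bash

python3 -m crank '[[[0,0,0,0.004,0,0.03,20],[0,0,0,0.004,0,0.03,20],[0,0,0,0.003,0,0.025,20],[0,0,0,0,0,0.013,20],[0,0,0,0,0,0,20]]]' 40
python3 go.py .4934 .111 .047 83.45
python3 - <<'E'
from rig import robot
import cv2
c=robot.camera("side"); cv2.imwrite("pics/s3.png",cv2.resize(c["img"][150:350,200:420,::-1],None,fx=3,fy=3,interpolation=cv2.INTER_CUBIC))
c=robot.camera("top"); cv2.imwrite("pics/t3.png",cv2.resize(c["img"][140:340,180:380,::-1],None,fx=3,fy=3,interpolation=cv2.INTER_CUBIC))
E
```

```text
time: 7.62
position: [0.4933, 0.1115, 0.0483]
tool_rot: [-0.706, 0.04, -0.04, 0.706]
ft_force: [-0.0, 2.8, 4.3]
grip_width: 0.0357
t 7.62 pos [0.4933 0.1115 0.0483] F [-0.0492  2.8324  4.3046] w 0.0357
toolz yaw 83.50364042760665 tooly [ 0.0012  0.0006 -1.    ] q [ 0.0007  0.6736  1.8701  0.001   0.5968 -1.4576]
shift tool [ 0.0002  0.0013 -0.0005]
turn tool deg [-0.0405  0.0536  0.0619] shift after turn [ 0.0002  0.0013 -0.0005]
```

View pics/s3.png

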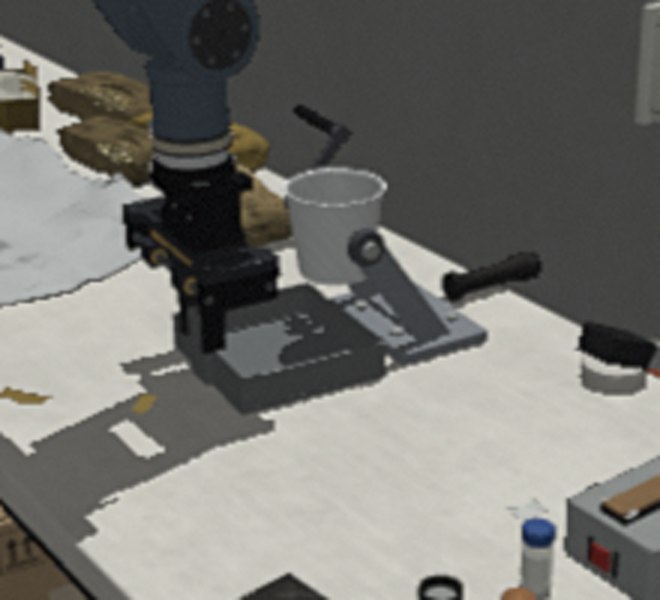

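View pics/t3.png

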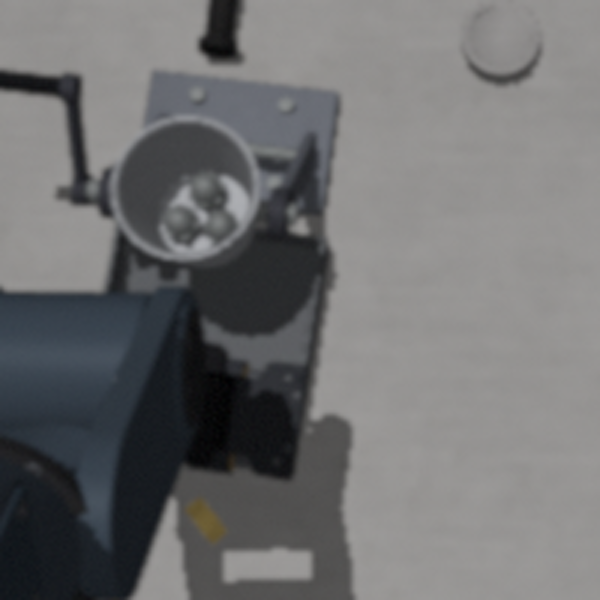

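```bash

python3 -m crank '[[[0,0,0,0,0,0,100],[0,0,0,0,0,0,100],[0,0,0,0,0,0,100],[0,0,0,0,0,0,100],[0,0,0,0,-0.02,0,100]]]' 20
python3 -m crank '[[[0,0,0,0,-0.05,0,100],[0,0,0,0,-0.05,0,100],[0,0,0,0,-0.05,0,100],[0,10,0,0,-0.05,0,100],[0,10,0,0,0,0,100]]]' 
python3 -m crank '[[[0,10,0,0,0,0,100],[0,10,0,0,0,0,100],[0,10,0,0,0,0,100],[0,10,0,0,0,0,100],[0,10,0,0,0,0,100]]]' 
python3 - <<'E'
from h import *
p=(.6325,.0951,-.1143);c,s=np.cos(p[2]),np.sin(p[2])
for q in [0]:
    x=.08*np.sin(.7-q);z=.125+.08*np.cos(.7-q);y=.13
    print(p[0]+c*x-s*y,p[1]+s*x+c*y,z)
E
python3 go.py .6983 .2184 .26 -6.55
```

```text
time: 8.35
position: [0.4918, 0.1105, 0.0671]
tool_rot: [0.706, -0.042, 0.039, -0.706]
ft_force: [0.4, -0.8, 0.9]
grip_width: 0.078
time: 8.98
position: [0.4955, 0.1107, 0.2725]
tool_rot: [-0.687, 0.161, -0.168, 0.689]
ft_force: [-0.6, 0.1, -1.7]
grip_width: 0.087
time: 9.6
position: [0.4925, 0.1106, 0.2679]
tool_rot: [0.554, -0.44, 0.44, -0.554]
ft_force: [-0.8, 0.5, 1.0]
grip_width: 0.087
0.6985277932354812 0.21837382391721194 0.18618737498275909
t 9.6 pos [0.4925 0.1106 0.2679] F [-0.7805  0.4587  0.9825] w 0.087
toolz yaw 13.09022342458333 tooly [-0.0008 -0.0001 -1.    ] q [-0.0007  0.3189  1.6826 -0.0001  1.1409 -0.2291]
shift tool [-0.0584  0.0077  0.2249]
turn tool deg [ 0.0444 19.6402  0.0011] shift after turn [-0.1305  0.0079  0.1921]
```

```bash

python3 -m crank '[[[0,9.8,0,0,0,0,100],[0,9.8,0,0,0,0,100],[0,0,0,-0.04,0,0.035,100],[0,0,0,-0.04,0,0.045,100],[0,0,0,-0.035,0,0.045,100]]]' 20
python3 go.py .6983 .2184 .26 -6.55
python3 - <<'E'
from rig import robot
from h import *
import cv2
o=robot.get_obs(); c=robot.camera("wrist"); cv2.imwrite("pics/w4.png",c["img"][:,:,::-1])
t=robot.camera("top"); cv2.imwrite("pics/t4.png",cv2.resize(t["img"][120:320,140:340,::-1],None,fx=3,fy=3,interpolation=cv2.INTER_CUBIC))
print(robot.spot_in(c,"crank_grip")[:2])
M=Ro.from_quat(o["tool_rot"]).as_matrix(); T=np.eye(4); T[:3,:3]=M; T[:3,3]=o["position"]
W=T@c["T_tool_cam"]; cam=dict(K=c["K"],R=W[:3,:3].T,t=-W[:3,:3].T@W[:3,3])
p=(.6325,.0951,-.1143);cc,s=np.cos(p[2]),np.sin(p[2])
for L in [(.0515,.083,.186),(.0515,.167,.186)]: print(L,proj(cam,(p[0]+cc*L[0]-s*L[1],p[1]+s*L[0]+cc*L[1],L[2])))
E
```

```text
time: 10.22
position: [0.6306, 0.2127, 0.268]
tool_rot: [-0.472, 0.526, -0.526, 0.472]
ft_force: [-0.8, 0.2, 0.2]
grip_width: 0.087
t 10.22 pos [0.6306 0.2127 0.268 ] F [-0.8444  0.2323  0.2247] w 0.087
toolz yaw -6.164941580117775 tooly [-0.0002 -0.0002 -1.    ] q [ 0.1578  0.5488  1.2804 -0.0001  1.3126  0.2654]
shift tool [-0.013   0.008   0.0667]
turn tool deg [0.0124 0.3851 0.0107] shift after turn [-0.0134  0.008   0.0666]
[{'at': [286.0, 369.3], 'conf': 0.93}]
(0.0515, 0.083, 0.186) [407.99291705 299.22407831]
(0.0515, 0.167, 0.186) [417.52794363 177.42617126]
```

View pics/w4.png

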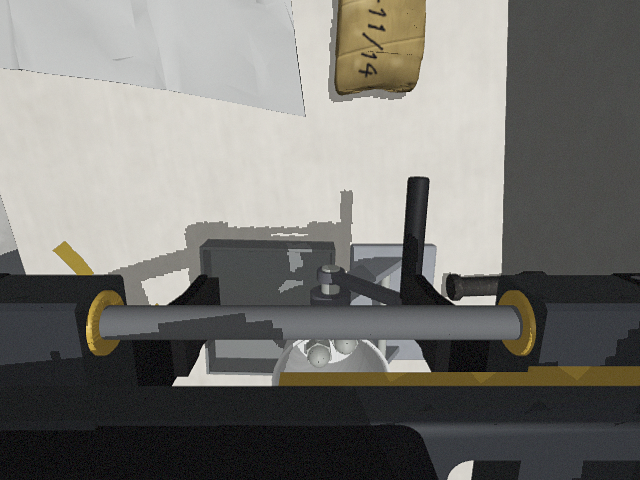

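View pics/t4.png

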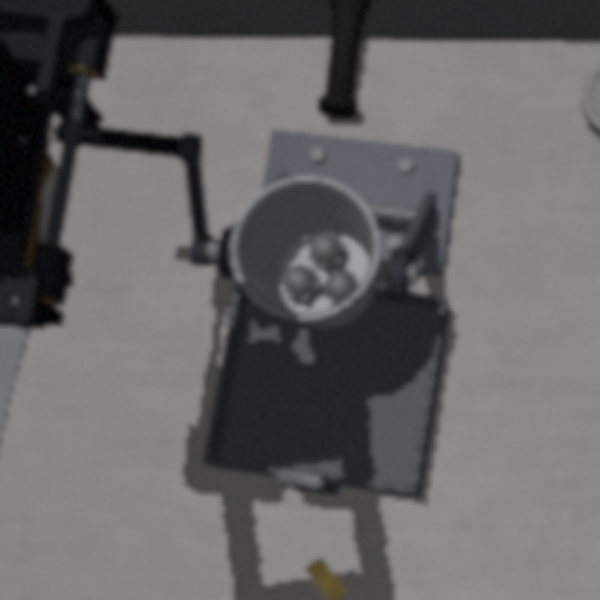

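```bash

python3 -m crank '[[[0,0.4,0,-0.006,0,0.033,100],[0,0,0,-0.007,0,0.033,100],[0,0,0,0,0.04,0,100],[0,0,0,0,0.04,0,100],[0,0,0,0,0.013,0,100]]]' 20
python3 go.py .6983 .2184 .175 -6.55
```

```text
time: 11.0
position: [0.6934, 0.2159, 0.1718]
tool_rot: [-0.473, 0.529, -0.527, 0.468]
ft_force: [-0.1, -0.0, -0.1]
grip_width: 0.0873
t 11.0 pos [0.6934 0.2159 0.1718] F [-0.0582 -0.02   -0.0801] w 0.0873
toolz yaw -6.612369147793654 tooly [-0.0078 -0.0014 -1.    ] q [ 0.1486  0.7304  1.1948 -0.0003  1.2243  0.2641]
shift tool [-0.003  -0.0033  0.0046]
turn tool deg [ 0.4366 -0.0619  0.1335] shift after turn [-0.003  -0.0032  0.0046]
```

```bash

python3 -m crank '[[[0,0,0,0,0,0,100],[0,0,0,0,0,0,50],[0,0,0,0,0,0,5],[0,0,0,0,0,0,5],[0,0,0,0,0,0,5]]]' 20
python3 -m crank '[[[0,0,0,0,0,0,5],[0,0,0,0,0,0,5],[0,0,0,0,0,0,5],[0,0,0,0,0,0,5],[0,0,0,0,0,0,5]]]' 20
python3 go.py .6983 .2184 .175 -6.55
python3 - <<'E'
from rig import robot
import cv2
c=robot.camera("side"); cv2.imwrite("pics/s5.png",cv2.resize(c["img"][130:330,200:420,::-1],None,fx=3,fy=3,interpolation=cv2.INTER_CUBIC))
import numpy as np
q0=0
qs=np.arange(0,2.45,.12)
x=80*np.sin(.7-qs); z=80*np.cos(.7-qs)
for i in range(len(qs)-1): print(round(qs[i+1],2),"dz_tool %.1f dy_tool %.1f"%(x[i+1]-x[i],-(z[i+1]-z[i])), "abs",round(x[i+1],1),round(z[i+1]+125,1))
E
```

```text
time: 11.62
position: [0.6968, 0.2173, 0.1756]
tool_rot: [0.47, -0.528, 0.528, -0.471]
ft_force: [-0.5, -0.2, 0.4]
grip_width: 0.0551
time: 12.25
position: [0.6988, 0.2169, 0.176]
tool_rot: [0.469, -0.527, 0.529, -0.472]
ft_force: [4.0, -1.5, 1.6]
grip_width: 0.0136
t 12.25 pos [0.6988 0.2169 0.176 ] F [ 3.9929 -1.491   1.6351] w 0.0136
toolz yaw -6.586507153028641 tooly [ 0.0053  0.0001 -1.    ] q [ 0.149   0.7285  1.1863 -0.0007  1.2215  0.2642]
shift tool [-0.0014  0.001  -0.0007]
turn tool deg [-0.3021 -0.0364 -0.0418] shift after turn [-0.0014  0.001  -0.0007]
0.12 dz_tool -7.7 dy_tool -5.7 abs 43.8 191.9
0.24 dz_tool -8.3 dy_tool -4.8 abs 35.5 196.7
0.36 dz_tool -8.8 dy_tool -3.7 abs 26.7 200.4
0.48 dz_tool -9.2 dy_tool -2.7 abs 17.5 203.1
0.6 dz_tool -9.5 dy_tool -1.5 abs 8.0 204.6
0.72 dz_tool -9.6 dy_tool -0.4 abs -1.6 205.0
0.84 dz_tool -9.6 dy_tool 0.8 abs -11.2 204.2
0.96 dz_tool -9.4 dy_tool 1.9 abs -20.6 202.3
1.08 dz_tool -9.1 dy_tool 3.0 abs -29.7 199.3
1.2 dz_tool -8.7 dy_tool 4.1 abs -38.4 195.2
1.32 dz_tool -8.1 dy_tool 5.1 abs -46.5 190.1
1.44 dz_tool -7.5 dy_tool 6.0 abs -53.9 184.1
1.56 dz_tool -6.7 dy_tool 6.9 abs -60.6 177.2
1.68 dz_tool -5.8 dy_tool 7.6 abs -66.4 169.6
1.8 dz_tool -4.9 dy_tool 8.3 abs -71.3 161.3
1.92 dz_tool -3.8 dy_tool 8.8 abs -75.1 152.5
2.04 dz_tool -2.8 dy_tool 9.2 abs -77.9 143.3
2.16 dz_tool -1.6 dy_tool 9.5 abs -79.5 133.8
2.28 dz_tool -0.5 dy_tool 9.6 abs -80.0 124.3
2.4 dz_tool 0.7 dy_tool 9.6 abs -79.3 114.7
```

View pics/s5.png

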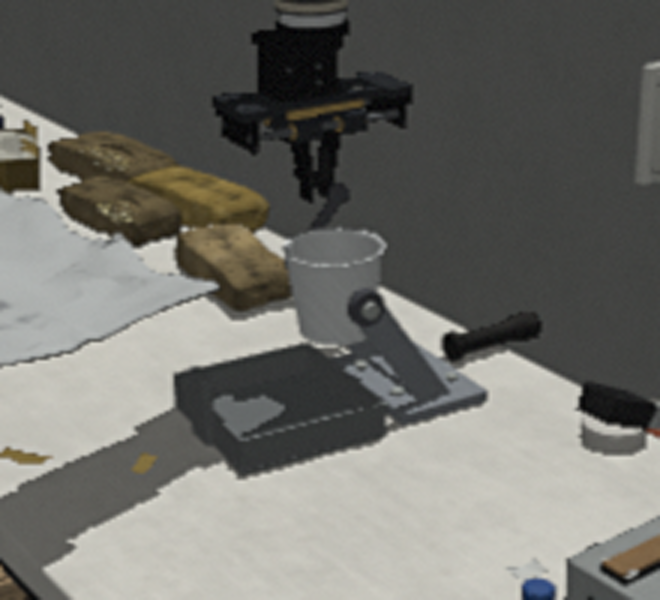

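```bash

python3 -m crank '[[[0,0,0,0,-0.0057,-0.0077,5],[0,0,0,0,-0.0048,-0.0083,5],[0,0,0,0,-0.0037,-0.0088,5],[0,0,0,0,-0.0027,-0.0092,5],[0,0,0,0,-0.0015,-0.0095,5]]]' 25
python3 -m crank '[[[0,0,0,0,-0.0004,-0.0096,5],[0,0,0,0,0.0008,-0.0096,5],[0,0,0,0,0.0019,-0.0094,5],[0,0,0,0,0.003,-0.0091,5],[0,0,0,0,0.0041,-0.0087,5]]]' 25
python3 go.py .6983 .2184 .175 -6.55
python3 - <<'E'
from rig import robot
import cv2
c=robot.camera("side"); cv2.imwrite("pics/s6.png",cv2.resize(c["img"][130:330,200:420,::-1],None,fx=3,fy=3,interpolation=cv2.INTER_CUBIC))
E
```

```text
time: 12.92
position: [0.6581, 0.2215, 0.1968]
tool_rot: [0.467, -0.525, 0.531, -0.474]
ft_force: [7.4, -2.4, 5.9]
grip_width: 0.0131
time: 13.55
position: [0.6105, 0.2276, 0.1864]
tool_rot: [0.468, -0.526, 0.53, -0.473]
ft_force: [5.5, -1.2, 1.6]
grip_width: 0.0131
t 13.55 pos [0.6105 0.2276 0.1864] F [ 5.455  -1.1581  1.625 ] w 0.0131
toolz yaw -6.577894830948156 tooly [ 0.0089  0.001  -1.    ] q [ 0.186   0.6085  1.4115 -0.0008  1.1127  0.3012]
shift tool [-0.0009  0.0121  0.0882]
turn tool deg [-0.5015 -0.0274 -0.113 ] shift after turn [-0.0008  0.0114  0.0883]
```

View pics/s6.png

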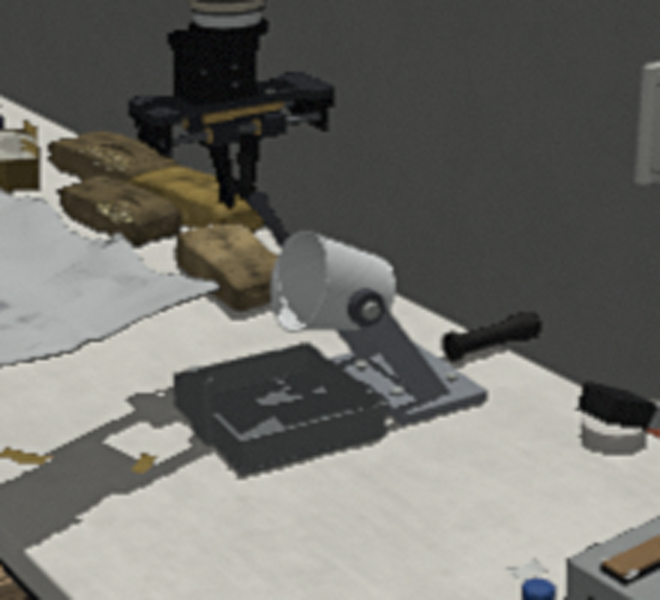

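```bash

python3 -m crank '[[[0,0,0,0,0.0025,-0.0041,5],[0,0,0,0,0.0026,-0.004,5],[0,0,0,0,0.003,-0.0038,5],[0,0,0,0,0.003,-0.0037,5],[0,0,0,0,0.0034,-0.0034,5]]]' 25
python3 -m crank '[[[0,0,0,0,0.0035,-0.0033,5],[0,0,0,0,0.0038,-0.0029,5],[0,0,0,0,0.0038,-0.0029,5],[0,0,0,0,0.0041,-0.0025,5],[0,0,0,0,0.0042,-0.0024,5]]]' 25
python3 go.py .6983 .2184 .175 -6.55
python3 - <<'E'
from rig import robot
import cv2
c=robot.camera("side"); cv2.imwrite("pics/s7.png",cv2.resize(c["img"][130:330,200:420,::-1],None,fx=3,fy=3,interpolation=cv2.INTER_CUBIC))
E
```

```text
time: 14.22
position: [0.5903, 0.2301, 0.1705]
tool_rot: [0.469, -0.527, 0.529, -0.472]
ft_force: [5.0, 0.4, 4.0]
grip_width: 0.0136
time: 14.85
position: [0.5764, 0.2316, 0.151]
tool_rot: [0.469, -0.527, 0.529, -0.472]
ft_force: [5.6, 0.5, 3.1]
grip_width: 0.0135
t 14.85 pos [0.5764 0.2316 0.151 ] F [5.6127 0.4987 3.0665] w 0.0135
toolz yaw -6.588721443662494 tooly [ 0.0045  0.0011 -1.    ] q [0.2024 0.6159 1.5185 0.0002 1.0025 0.3173]
shift tool [-0.0009 -0.0235  0.1227]
turn tool deg [-0.2492 -0.0385 -0.0909] shift after turn [-0.0007 -0.024   0.1226]
```

View pics/s7.png

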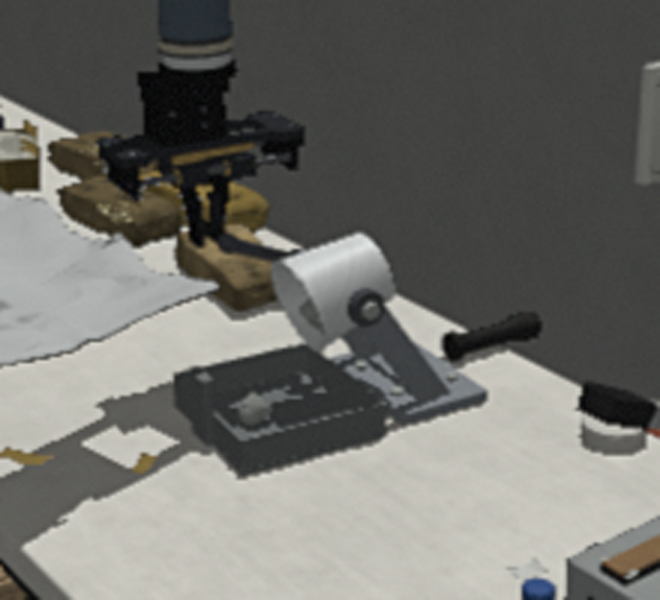

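```bash

python3 -m crank '[[[0,0,0,0,0.0044,-0.0019,5],[0,0,0,0,0.0044,-0.0019,5],[0,0,0,0,0.0046,-0.0014,5],[0,0,0,0,0.0046,-0.0014,5],[0,0,0,0,0.0047,-0.0008,5]]]' 25
python3 -m crank '[[[0,0,0,0,0.0048,-0.0008,5],[0,0,0,0,0.0048,-0.0003,5],[0,0,0,0,0.0048,-0.0002,5],[0,0,0,0,0.0048,0.0003,5],[0,0,0,0,0,0,5]]]' 25
python3 go.py .6983 .2184 .175 -6.55
python3 - <<'E'
from rig import robot
import cv2
c=robot.camera("side"); cv2.imwrite("pics/s8.png",cv2.resize(c["img"][130:330,200:420,::-1],None,fx=3,fy=3,interpolation=cv2.INTER_CUBIC))
c=robot.camera("top"); cv2.imwrite("pics/t8.png",cv2.resize(c["img"][140:300,180:340,::-1],None,fx=3.5,fy=3.5,interpolation=cv2.INTER_CUBIC))
for i in range(1): print(robot.spot_in(c,"nut0_mid"))
E
```

```text
time: 15.52
position: [0.57, 0.2325, 0.1287]
tool_rot: [0.468, -0.527, 0.529, -0.473]
ft_force: [5.9, -0.3, 3.9]
grip_width: 0.0133
time: 16.15
position: [0.5697, 0.2326, 0.1093]
tool_rot: [0.468, -0.526, 0.529, -0.473]
ft_force: [8.0, 0.3, 2.2]
grip_width: 0.0133
t 16.15 pos [0.5697 0.2326 0.1093] F [7.9684 0.2932 2.2304] w 0.0133
toolz yaw -6.58594929253581 tooly [ 0.0075  0.0012 -1.    ] q [ 0.2064  0.6655  1.564  -0.0004  0.9045  0.3216]
shift tool [-0.0008 -0.0648  0.1299]
turn tool deg [-0.4199 -0.0355 -0.1196] shift after turn [-0.0006 -0.0657  0.1294]
[{'at': [271.9, 246.9], 'conf': 0.65}]
```

View pics/s8.png

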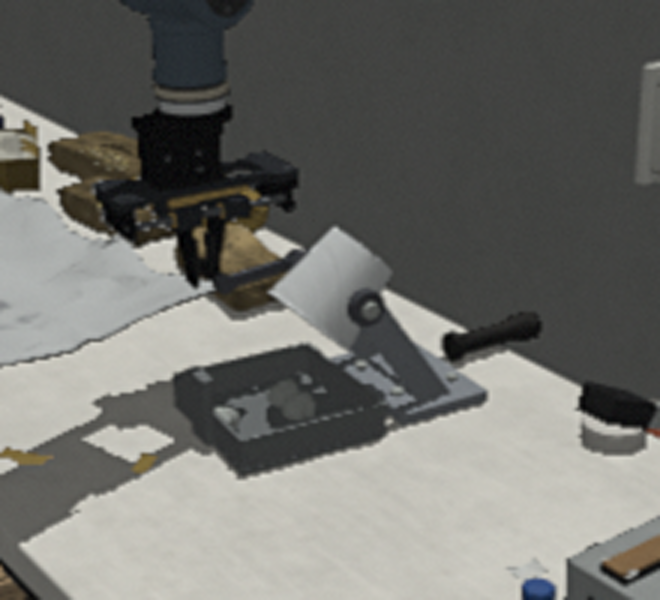

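View pics/t8.png

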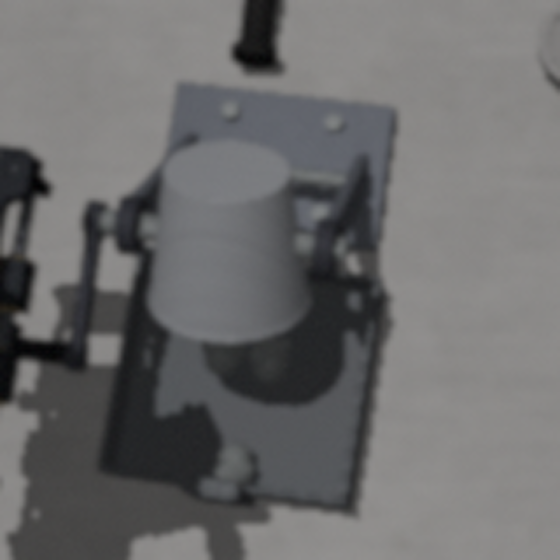

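```bash
python3 - <<'E'
from rig import robot
import cv2, numpy as np
c=robot.camera("side"); im=c["img"][230:300,250:340,::-1]
cv2.imwrite("pics/s9.png",cv2.resize(np.clip(im.astype(float)*1.7,0,255).astype(np.uint8),None,fx=8,fy=8,interpolation=cv2.INTER_CUBIC))
print(robot.spot_in(c,"nut0_mid"))
c=robot.camera("top"); im=c["img"][220:290,200:300,::-1]
cv2.imwrite("pics/t9.png",cv2.resize(np.clip(im.astype(float)*2,0,255).astype(np.uint8),None,fx=8,fy=8,interpolation=cv2.INTER_CUBIC))
E
```

```text
[{'at': [335.3, 381.4], 'conf': 0.45}]
```

View pics/s9.png

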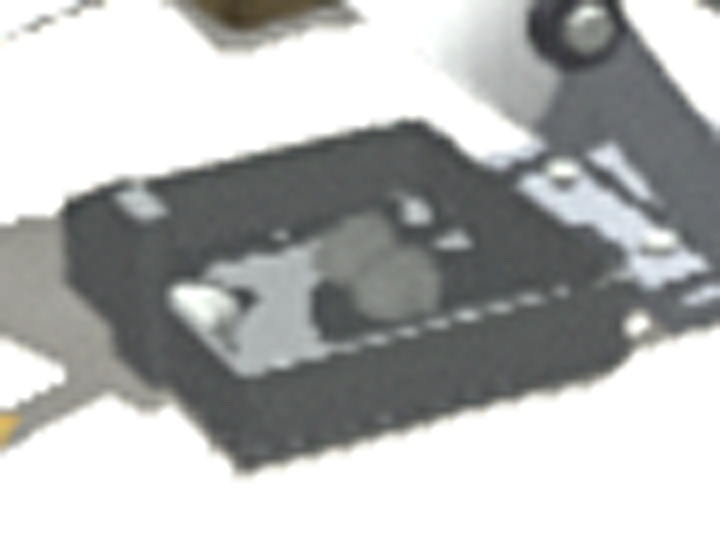

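View pics/t9.png

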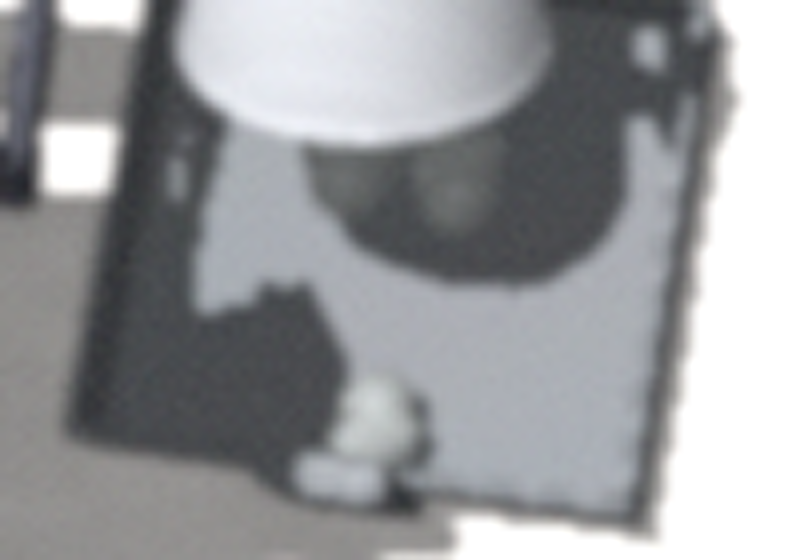

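```bash

python3 -m crank '[[[0,0,0,0,-0.0048,-0.0003,5],[0,0,0,0,-0.0096,0.0005,5],[0,0,0,0,-0.0095,0.0016,5],[0,0,0,0,-0.0092,0.0028,5],[0,0,0,0,-0.0088,0.0038,5]]]' 25
python3 -m crank '[[[0,0,0,0,-0.0083,0.0049,5],[0,0,0,0,-0.0076,0.0058,5],[0,0,0,0,-0.0069,0.0067,5],[0,0,0,0,-0.006,0.0075,5],[0,0,0,0,-0.0051,0.0081,5]]]' 25
python3 -m crank '[[[0,0,0,0,-0.0041,0.0087,5],[0,0,0,0,-0.003,0.0091,5],[0,0,0,0,-0.0019,0.0094,5],[0,0,0,0,-0.0008,0.0096,5],[0,0,0,0,0.0004,0.0096,5]]]' 25
python3 go.py .6988 .2169 .176 -6.55
```

```text
time: 17.08
position: [0.5758, 0.2315, 0.1487]
tool_rot: [0.47, -0.528, 0.528, -0.471]
ft_force: [9.9, 2.3, -9.4]
grip_width: 0.0134
time: 17.7
position: [0.5997, 0.2289, 0.1827]
tool_rot: [-0.475, 0.533, -0.523, 0.466]
ft_force: [-10.6, 6.1, 6.5]
grip_width: 0.0132
time: 18.32
position: [0.6508, 0.2231, 0.1961]
tool_rot: [-0.472, 0.529, -0.526, 0.47]
ft_force: [-5.0, 2.8, 8.5]
grip_width: 0.0134
t 18.32 pos [0.6508 0.2231 0.1961] F [-4.9718  2.8397  8.5491] w 0.0134
toolz yaw -6.527659820734441 tooly [-0.0051  0.001  -1.    ] q [0.1674 0.6516 1.2898 0.0019 1.2051 0.2807]
shift tool [0.0007 0.0198 0.0485]
turn tool deg [ 0.299   0.0223 -0.0215] shift after turn [0.0007 0.0201 0.0484]
```

```bash

python3 -m crank '[[[0,0,0,0,0.0015,0.0095,5],[0,0,0,0,0.0027,0.0092,5],[0,0,0,0,0.0037,0.0088,5],[0,0,0,0,0.0048,0.0083,5],[0,0,0,0,0.0057,0.0077,5]]]' 25
python3 go.py .6988 .2169 .176 -6.55
python3 -m crank '[[[0,0,0,0,0.001,0.0015,5],[0,0,0,0,0.001,0.0015,5],[0,0,0,0,0,0,5],[0,0,0,0,0,0,5],[0,0,0,0,0,0,5]]]' 25
python3 go.py .6988 .2169 .176 -6.55
python3 - <<'E'
from rig import robot
import cv2, numpy as np
c=robot.camera("side"); im=c["img"][160:300,220:380,::-1]
cv2.imwrite("pics/s10.png",cv2.resize(np.clip(im.astype(float)*1.4,0,255).astype(np.uint8),None,fx=4,fy=4,interpolation=cv2.INTER_CUBIC))
E
```

```text
time: 18.95
position: [0.6955, 0.2181, 0.1768]
tool_rot: [-0.471, 0.529, -0.527, 0.47]
ft_force: [-1.8, 3.3, 6.2]
grip_width: 0.0135
t 18.95 pos [0.6955 0.2181 0.1768] F [-1.7982  3.3139  6.1982] w 0.0135
toolz yaw -6.54555522308864 tooly [-0.0024  0.0013 -1.    ] q [0.1503 0.7267 1.1878 0.0017 1.2293 0.264 ]
shift tool [0.0008 0.0008 0.0034]
turn tool deg [ 0.1444  0.0044 -0.0584] shift after turn [0.0008 0.0008 0.0034]
time: 19.58
position: [0.6993, 0.2176, 0.1735]
tool_rot: [-0.47, 0.528, -0.527, 0.471]
ft_force: [-1.3, 5.5, 4.6]
grip_width: 0.0128
t 19.57 pos [0.6993 0.2176 0.1735] F [-1.3215  5.4547  4.5915] w 0.0128
toolz yaw -6.559654395479841 tooly [-0.0002  0.0012 -1.    ] q [0.1491 0.734  1.1819 0.0013 1.2257 0.2631]
shift tool [ 0.0008 -0.0025 -0.0004]
turn tool deg [ 0.0178 -0.0097 -0.0686] shift after turn [ 0.0008 -0.0025 -0.0004]
```

View pics/s10.png

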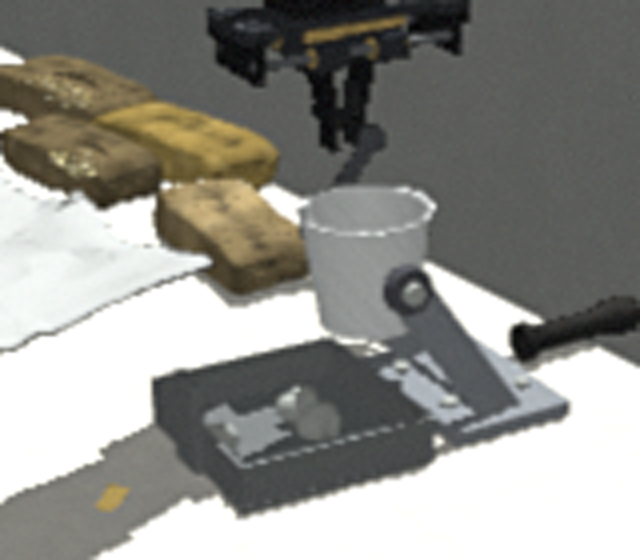

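```bash

python3 -m crank '[[[0,0,0,0,0.0015,0.002,5],[0,0,0,0,0.0015,0.002,5],[0,0,0,0,0.001,0.001,5],[0,0,0,0,0,0,5],[0,0,0,0,0,0,5]]]' 25
python3 go.py .6988 .2169 .176 -6.55
```

```text
time: 20.25
position: [0.7003, 0.2175, 0.1723]
tool_rot: [-0.473, 0.53, -0.525, 0.469]
ft_force: [-13.7, 5.1, 18.8]
grip_width: 0.0128
t 20.25 pos [0.7003 0.2175 0.1723] F [-13.7499   5.0544  18.8328] w 0.0128
toolz yaw -6.524605229206214 tooly [-0.0085  0.001  -1.    ] q [0.1483 0.7397 1.1728 0.0024 1.2374 0.2614]
shift tool [ 0.0008 -0.0037 -0.0014]
turn tool deg [ 0.4905  0.0254 -0.0032] shift after turn [ 0.0008 -0.0037 -0.0014]
```

```bash

python3 -m crank '[[[0,0,0,0,-0.001,-0.0015,5],[0,0,0,0,0,0,100],[0,0,0,0,0,0,100],[0,0,0,0,0,0,100],[0,0,0,0,0,0,100]]]' 10
python3 -m crank '[[[0,0,0,0,-0.03,0,100],[0,0,0,0,-0.05,0,100],[0,0,0,-0.04,-0.03,0,100],[0,0,0,-0.05,0,0,100],[0,0,0,-0.05,0,0,100]]]'
python3 -m crank '[[[0,0,0,-0.05,0,0,100],[0,0,0,-0.05,0,0,100],[0,0,0,0,0,0,100],[0,0,0,0,0,0,100],[0,0,0,0,0,0,100]]]'
cat > fin.py <<'E'
from rig import robot
import cv2, numpy as np
c=robot.camera("side"); im=c["img"][160:300,220:380,::-1]; cv2.imwrite("pics/s11r.png",c["img"][:,:,::-1])
cv2.imwrite("pics/s11.png",cv2.resize(np.clip(im.astype(float)*1.4,0,255).astype(np.uint8),None,fx=4,fy=4,interpolation=cv2.INTER_CUBIC))
c=robot.camera("top"); im=c["img"][140:290,150:310,::-1];cv2.imwrite("pics/t11r.png",c["img"][:,:,::-1])
cv2.imwrite("pics/t11.png",cv2.resize(np.clip(im.astype(float)*1.7,0,255).astype(np.uint8),None,fx=4,fy=4,interpolation=cv2.INTER_CUBIC))
for n in ["loupe_mid","vial_mid","stamp_mid"]: print(robot.spot_in(c,n)[:1])
o=robot.get_obs(); print(o["time"],o["position"],o["ft_force"],o["grip_width"])
E
python3 fin.py
```

```text
time: 20.88
position: [0.7033, 0.2158, 0.1694]
tool_rot: [0.471, -0.528, 0.528, -0.47]
ft_force: [-1.0, -0.2, 0.8]
grip_width: 0.0453
time: 21.5
position: [0.7198, 0.3562, 0.2811]
tool_rot: [0.47, -0.528, 0.529, -0.471]
ft_force: [0.8, -0.5, -0.1]
grip_width: 0.0862
time: 22.12
position: [0.7312, 0.453, 0.2804]
tool_rot: [0.47, -0.528, 0.529, -0.47]
ft_force: [1.1, 0.4, 1.2]
grip_width: 0.0871
[{'at': [304.5, 430.6], 'conf': 0.73}]
[{'at': [269.6, 438.3], 'conf': 0.44}]
[{'at': [309.1, 464.7], 'conf': 0.91}]
22.375 [0.73098315 0.45381415 0.28070339] [ 0.52570732  1.14705199 -0.83483721] 0.08687621910657363
```

View pics/s11.png

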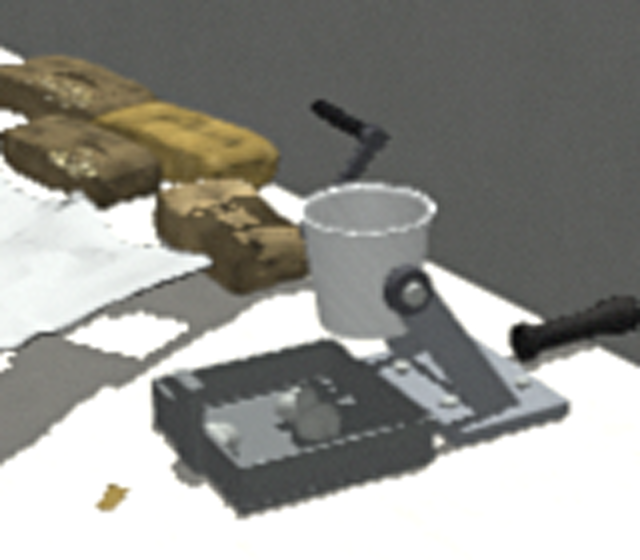

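View pics/t11.png

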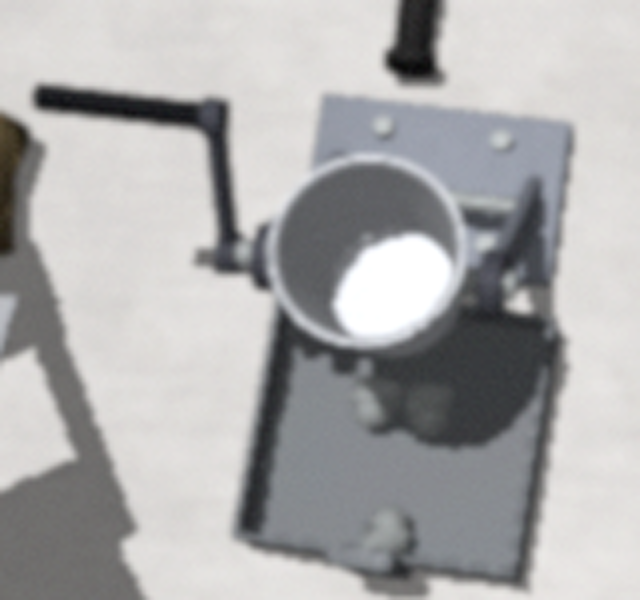

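```bash
python3 - <<'E'
from h import *
np.set_printoptions(precision=4,suppress=True)
A=lambda x,y:(150+x/4,140+y/4); S=lambda x,y:(220+x/4,160+y/4)
pt,r=fit([(TOP,A(237,540),(-.075,.08,.036)),(TOP,A(525,582),(-.075,-.08,.036)),(TOP,A(562,335),(.075,-.08,.036)),(TOP,A(368,553),(-.078,0,.07)),
(SIDE,S(153,382),(-.075,.08,.036)),(SIDE,S(437,428),(.075,-.08,.036)),(SIDE,S(238,470),(-.075,-.08,.036))],[.57,.1,-.1]); print(pt); print(r)
d=np.array([.6325-.055*np.cos(.1143),.0951+.055*np.sin(.1143)]); print("dist to drop",np.linalg.norm(pt[:2]-d))
c,s=np.cos(pt[2]),np.sin(pt[2])
for n in [(388,532),(372,408),(428,412)]:
    X=ray(TOP,A(*n),.02)[:2]-pt[:2]; print("nut in tray",c*X[0]+s*X[1],-s*X[0]+c*X[1])
E
python3 -c "
import cv2,numpy as np
a=cv2.imread('pics/side0.png').astype(int);b=cv2.imread('pics/s11r.png').astype(int)
print(np.abs(a-b)[182:235,290:335].mean(), np.abs(a-b)[315:390,335:390].mean())"
python3 -c "
from rig import robot; print(robot.hand_in())"
```

```text
[ 0.5651  0.0955 -0.147 ]
[[ 0.3009 -0.4101]
 [-0.4096  0.5797]
 [ 1.9491 -3.2959]
 [ 0.0827  2.1107]
 [-0.7212 -1.4417]
 [-0.2366 -2.5109]
 [ 0.2394 -0.561 ]]
dist to drop 0.014021893593330144
nut in tray -0.057242421530584904 0.0019819831096661612
nut in tray 0.010910323873424305 0.02427315241030724
nut in tray 0.01370733079390938 -0.007608466312164997
1.1765199161425577 17.56581818181818
the job is handed in; nothing more can be done
None
```

```bash
python3 -c "
import cv2,numpy as np
a=cv2.imread('pics/side0.png')[300:400,270:400];b=cv2.imread('pics/s11r.png')[300:400,270:400]
cv2.imwrite('pics/cmp.png',cv2.resize(np.hstack([a,b]),None,fx=3,fy=3))"
```

```text
(no output)
```

View pics/cmp.png

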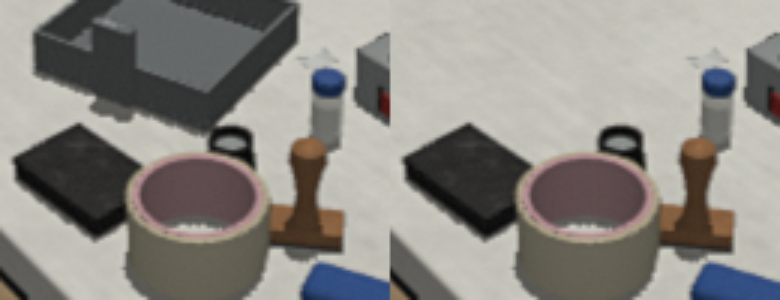

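The job is done and handed in at about 22.4 s of the 64 s allowed; `hand_in()` gave no verdict.

**What I did:** I gripped the tray by its lug, slid it along the table under the pot's pouring side and let go. Then I gripped the crank, tipped the pot to about 2.3 rad until the nuts fell, and swung it back. I pressed it against the upright stop (force rose to about 23 N), eased off, opened the gripper and moved it clear.

**Last checks:**
- **Pot:** it is empty and upright. The crank tip is on the same pixel as at the start, and the pot area in the side view matches the first picture.
- **Nuts:** all three lie in the tray, side by side on its floor. Their positions in the tray are about (-57, 2), (11, 24) and (14, -8) mm. The one nearest the lug is about 17 mm inside the limit.
- **Tray:** it looks flat on the table, about 14 mm from the drop point. I typed in the fit's corner points by eye, and it leaves errors of up to 3 pixels, a few millimetres.
- **Bystanders:** the loupe, vial and stamp look unchanged side by side with the first picture. The detector's positions for them differ by at most about 3 pixels.

**One check disagreed:** a pixel comparison around the bystanders came out high (17.6). I looked at those pictures only after handing in. The difference is the tray having left that area, not anything else moving.

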